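# Push the starter box up the transfer ramp to the stop

### The job

The finished motor-starter box (closed white box with a blue door) is standing on the bench in front of the transfer ramp that leads up to the little belt conveyor. Push it up the ramp between the side guides until its leading end rests squarely against the raised stop blade at the top, and leave it standing there flat on the ramp, door up, ready for the belt. Slide it without lifting or tipping it over, and leave the other things on the bench where they are.

Things in the scene. Friction and masses are not known exactly. Their poses are not given: they have to be found in the camera images.
- starter_box: Loose closed electrical enclosure: white cuboid with a blue door as its top face, 150 mm long (x), 112 wide (y), 64 high, 0.6 to 0.95 kg; buttons rise 8 mm above the door. Too wide to grip; slides flat, 2 to 10 N moves it. Origin: centre of underside, z up. Starts on the bench (z = 0), origin 150 to 210 mm before the ramp's toe, up to 30 mm off its centre line, its +x within 20 degrees of uphill.
- ramp_deck: Sloping green deck of the fixed transfer ramp, 172 mm wide, 338 long, rising at 9 degrees. Origin: middle of the toe edge, at bench height (no step). x runs uphill along the surface (roughly world +y, yawed up to 10 degrees), y across to the left, z square to the surface, which is z = 0 of this frame. Friction holds a box on the slope when it is let go. A low carton stands beside it, robot side.
- lane_mouth (a point): Point on the deck's centre line and surface, 50 mm uphill of the toe, where the two fixed straight aluminium side guides begin: 20 mm high above the deck, inner faces 68 mm either side of the centre line (lane 136 mm wide), running up to the blade. Downhill of it they flare out at 22 degrees, as a lead-in, to 102 mm either side at 33 mm before the toe. Axes as ramp_deck.
- stop_face (a point): Foot of the raised stop blade at the top of the ramp: centre of its downhill face, at deck surface, 340 mm along the deck from the toe. Fixed upright steel plate 96 mm wide, 40 mm high above the deck. A box resting against it has its origin 75 mm downhill of this point. Beyond it a 52 mm high belt conveyor runs across with an earlier box on it; both fixed to the ramp. Axes as ramp_deck.
- contactor: Loose bystander: black contactor 76 x 45 mm, 86 mm high, on the bench at the far side of the ramp. Origin: centre of the underside. To be left alone.
- breaker: Loose bystander: white three-pole circuit breaker 85 x 54 mm, 80 mm high with a black toggle bar, on the bench at the far side of the ramp. Origin: centre of the underside. To be left alone.
- screwdriver: Loose bystander: screwdriver 190 mm long with a black handle, lying on the bench on the far side, beside the foot of the ramp. To be left alone.
Not all that is in view belongs to the job. Of the things like the starter_box, leave any that is green, turquoise or yellow; of the rest the larger one is meant.

How it is judged:
On the way:
1. the box is being slid up the ramp, in the lane between the guides (x of starter_box in the frame of ramp_deck between 0.1 and 0.245 m and y of starter_box in the frame of ramp_deck between -0.02 and 0.02 m and z of starter_box in the frame of ramp_deck below 0.008 m and contact force between starter_box and ramp_deck above 1 N), for 0.1 s.
At the end, for the whole second after the job is handed in: The starter box lies at rest, door up and flat on the ramp deck between the guides, its leading end within 6 mm of the face of the stop blade and square to the lane within 0.06 rad, released (x of starter_box in the frame of ramp_deck between 0.259 and 0.269 m and y of starter_box in the frame of ramp_deck between -0.016 and 0.016 m and z of starter_box in the frame of ramp_deck between -0.004 and 0.004 m and angle between the x axis of starter_box and the x axis of ramp_deck, either way round below 0.06 rad and angle between the z axis of starter_box and the z axis of ramp_deck, either way round below 0.04 rad and angle between starter_box's own z axis and vertical below 0.3 rad and linear speed of starter_box below 0.01 m/s); the robot touches nothing.
It fails at once if the starter box is lifted more than about 20 mm off the ramp or 40 mm off the bench ((x of starter_box in the frame of ramp_deck above 0.03 m and z of starter_box in the frame of ramp_deck above 0.02 m) or (x of starter_box in the frame of ramp_deck below 0.03 m and height (world z) of starter_box above 0.04 m)).
It fails at once if the starter box is tipped by more than 0.5 rad (angle between starter_box's own z axis and vertical above 0.5 rad).
It fails at once if a bystander is shifted by more than 20 mm (distance of any of contactor, breaker, screwdriver from where it was at the start of the episode above 0.02 m).
It also fails if it takes over 64 s, if anything falls off the work surface, if the arm or the gripper's body presses on something with over 40 N, if the wrist force passes 120 N, or if a joint passes its speed limit or range.

### The arm

A 7-joint arm with a two-finger parallel gripper is mounted at the origin on the work surface. World frame = base frame: x ahead of the robot, y to its left, z up, the work surface at z = 0. Lengths are in m, angles in rad, forces in N, time in s.
With the tool pointing down it reaches from about 0.35 to 0.775 m from the base axis. Payload 3.1 kg.
Tool frame: the origin (TCP) lies midway between the tips of the shut fingers; the grasp point (between the pads) lies 19 mm behind it; y points along the fingers, x is the direction in which the jaws open and shut, and the axes are right-handed (so a half turn about y gives the same grasp; the last joint's range is limited). The gripper opens to 85 mm and grips with 20 to 120 N. Pads are 22 mm wide; open, the fingers measure 114 mm over their backs; the gripper's body (76 mm by 85 mm) begins 54 mm behind the grasp point. The pads swing forward as they close: fully open they stand 13 mm farther back than shut.
Start: joints at [1.141, 0.311, 0.014, 1.512, -0.004, 1.319, -0.027], TCP at [0.208, -0.509, 0.231] pointing down, gripper open.
Joint ranges: [-2.7, 2.7], [-0.3, 1.91], [-1.27, 1.3], [0.12, 2.57], [-1.44, 4.58], [0.2, 2.03], [-3.05, 3.05]. Speed limits (rad/s): [2.79, 2.79, 3.14, 3.14, 3.14, 3.14, 3.14].

### API

Orientations are given as a unit quaternion [x, y, z, w].
In Python, from station import bot gives the robot as it stands.
- The arm moves only by the tool carry_out, never from a script. Its argument "targets" is a list that holds one entry, the list of rows, each a list of 4 numbers: the shift along the tool's x, y, z each as a share of 30 cm, from -1 to 1, then the turn about the tool's y as a share of 90 degrees, from -1 to 1. In form: [[[dx, dy, dz, roll], ...]]. A call has 1 to 5 rows; each row is the pose to reach, as a shift and turn from the pose measured when the call began, along the tool's axes at that moment; what a row does not reach only later rows make up. A row lasts 1/8 s, in which the tool goes at most 62.5 mm and 10.7 degrees, less where a joint would pass 70% of its speed; a pose out of reach is approached as far as the arm can. A call with a number of a shift or a turn outside -1 to 1 is refused whole. A call with a gripper value outside its range is refused whole. "hand" is the opening, from -1 (shut) to 1 (fully open), set as the call begins (left out, the last holds). The fingers move at their own pace and stop on an object; "squeeze" is the grip in N (left out, the last holds). Time passes only in rows, so rows that repeat a pose let the fingers close. It gives the time, the measured TCP pose, the force and the opening at its end, in the units of the state.
- bot.observe(): the state, without advancing time (a new reading comes with each control period).
- bot.grab_frame(name): name is "scene" or "top" or "wrist"; returns a dict with "frame" (480x640x3 uint8, red, green, blue), "range_z" (480x640 float32, m along the optical axis (not along the pixel's ray), 0 where there is no reading), "mtx" (3x3 intrinsics, pixels), "k1" (the pictures are not rectified: a ray, as slopes to the right and down, at radius r is drawn at 1 + k1 r^2 times it, then the intrinsics apply), "rvec" (rotation vector, rad) and "tvec" (3), from world to camera coordinates, as OpenCV has them. Camera axes: x right, y down, z forward; pixel columns grow to the right and rows downward; lengths in m; the calibration is good to about 2 mm. A picture is of the moment at which its call begins.
- bot.job_done(): hands the job in, once; it reports no verdict.
The state is a dict: "t": time; "joints": joint angles; "qd": joint speeds; "effort": joint torques, N m; "tool_pos": TCP position; "orientation": TCP orientation; "contact_force": force on the tool from outside, world axes, zero at the start; "moment": the same for the moment, N m; "finger_gap": finger opening in m.
Only numpy, scipy, OpenCV 4.12 (cv2) and the standard library are available. Lean on these libraries where they do the work, as an engineer would, in place of code of your own. Each camera call takes 0.05 s, during which the arm holds its last target.

## Working session

There is one attempt and no reset: what is moved stays moved. The work goes in short steps, Python scripts to look and compute and a tool call to move; the robot and the scene stay as the last step left them, time stands still between calls to the robot, and variables do not carry over. Pictures are saved under pics/ and viewed, and the job is handed in when it is done.

Besides the shell and the picture viewer there is one more tool, called after "Request:" as name(argument=value, ...), one argument or row to a line, values as JSON. carry_out: Moves the arm, as the interface text tells. Shift numbers are shares of 30 cm and turn numbers shares of 90 degrees, none past 1 either way. Its arguments: {"type":"object","properties":{"targets":{"type":"array","items":{"type":"array","items":{"type":"array","items":{"type":"number"}}}},"hand":{"type":"number"},"squeeze":{"type":"number"}},"required":["targets"]}

```bash
ls; mkdir -p pics
python3 - <<'E'
from station import bot
import cv2,numpy as np
print(bot.observe())
for n in ["scene","top","wrist"]:
    f=bot.grab_frame(n); np.savez('f0_%s.npz'%n,**f)
    cv2.imwrite('pics/%s0.png'%n,f['frame'][:,:,::-1]); print(n,f['mtx'],f['k1'],f['rvec'],f['tvec'])
E
```

```text
pics
{'t': 0.0, 'joints': array([ 1.14128332,  0.31172187,  0.0139739 ,  1.51307601, -0.00445551,
        1.31920468, -0.02718387]), 'qd': array([-0.00062696,  0.00028617, -0.00113022, -0.00064483,  0.00034191,
        0.00035699,  0.00039232]), 'effort': array([-6.20045557e-04, -3.79914808e+01,  1.45643363e-01, -2.30591261e+01,
        1.21996566e-02,  1.37602421e-02, -1.11595665e-05]), 'tool_pos': array([ 0.20774779, -0.50845433,  0.23021546]), 'orientation': array([-0.58653698,  0.39495978, -0.39354852,  0.58745272]), 'contact_force': array([ 0.70914864,  0.11858388, -0.81270733]), 'moment': array([-0.03310516, -0.02903871, -0.04453185]), 'finger_gap': 0.08530120655866097}
scene [[487.628925     0.         308.0385264 ]
 [  0.         487.628925   240.22673567]
 [  0.           0.           1.        ]] -0.05265619385325382 [ 0.70682765  2.47884457 -1.33546265] [ 0.53976904 -0.04773148  1.44199467]
top [[478.5915015    0.         313.78158369]
 [  0.         478.5915015  243.41848438]
 [  0.           0.           1.        ]] -0.07892251746944236 [ 2.15386159 -2.12621662  0.1853918 ] [-0.15007359  0.54530922  1.00078862]
wrist [[359.20003474   0.         318.33058239]
 [  0.         359.20003474 236.87615403]
 [  0.           0.           1.        ]] -0.04040397727708809 [-2.39535338  1.60756188  0.24619789] [-0.55037792 -0.03854795  0.38055026]
```

View pics/scene0.png

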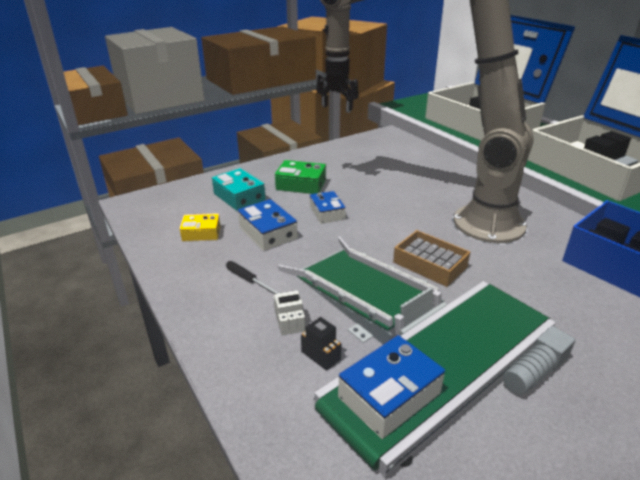

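View pics/top0.png

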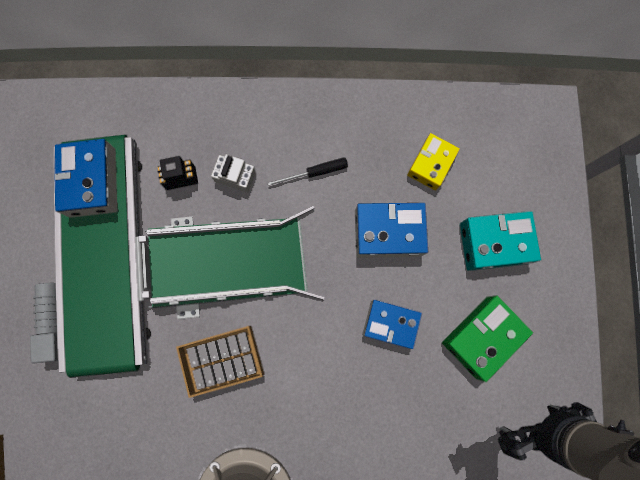

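View pics/wrist0.png

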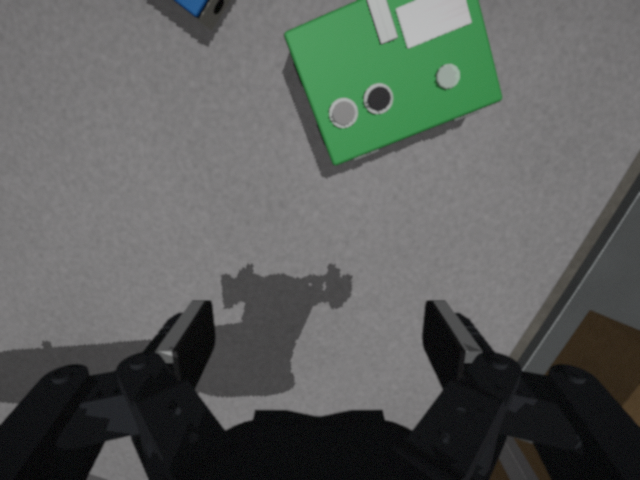

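Candidates in the top view are: large blue box (392,228), small blue (392,325), turquoise (500,240), green (487,338), yellow (434,160), and a blue one on the conveyor (82,175, fixed earlier box). By the description I choose the large blue box at (392,228).

```bash
cat > h.py <<'E'
import numpy as np,cv2
from scipy.spatial.transform import Rotation as R
def undist(f,uv):
    K=f['mtx']; d=np.array([float(f['k1']),0,0,0])
    return cv2.undistortPoints(np.asarray(uv,float).reshape(-1,1,2),K,d).reshape(-1,2)
def cast(f,uv,z):
    n=undist(f,uv); Rm=cv2.Rodrigues(np.asarray(f['rvec'],float))[0]; t=np.asarray(f['tvec'],float).ravel()
    c=-Rm.T@t; d=np.c_[n,np.ones(len(n))]@Rm
    return c+d*((z-c[2])/d[:,2])[:,None]
def pts(f,uv):
    uv=np.asarray(uv); n=undist(f,uv); Rm=cv2.Rodrigues(np.asarray(f['rvec'],float))[0]; t=np.asarray(f['tvec'],float).ravel()
    z=f['range_z'][uv[:,1].astype(int),uv[:,0].astype(int)]
    return (np.c_[n,np.ones(len(n))]*z[:,None]-t)@Rm
def proj(f,P):
    return cv2.projectPoints(np.asarray(P,float).reshape(-1,1,3),np.asarray(f['rvec'],float),np.asarray(f['tvec'],float),f['mtx'],np.array([float(f['k1']),0,0,0]))[0].reshape(-1,2)
def blobs(f,lo,hi,amin=150):
    h=cv2.cvtColor(f['frame'],cv2.COLOR_RGB2HSV); m=cv2.inRange(h,lo,hi)
    m=cv2.morphologyEx(m,cv2.MORPH_CLOSE,np.ones((5,5)))
    cs=cv2.findContours(m,cv2.RETR_EXTERNAL,cv2.CHAIN_APPROX_NONE)[0]
    return [c for c in cs if cv2.contourArea(c)>amin]
BLUE=((100,120,60),(125,255,255)); GREEN=((60,80,30),(88,255,255))
E
python3 - <<'E'
from h import *
f=dict(np.load('f0_top.npz'))
im=f['frame'][:,:,::-1].copy()
for c in blobs(f,*BLUE):
    hull=cv2.convexHull(c); P=cast(f,hull.reshape(-1,2),0.064)
    r=cv2.minAreaRect((P[:,:2]*1000).astype(np.float32)); print('blue',c.reshape(-1,2).mean(0),r, cv2.boxPoints(r).tolist())
h=cv2.cvtColor(f['frame'],cv2.COLOR_RGB2HSV); m=cv2.inRange(h,*GREEN)
for c in blobs(f,*GREEN,500):
    mm=np.zeros(m.shape,np.uint8); cv2.drawContours(mm,[c],-1,1,-1); mm=cv2.erode(mm,np.ones((7,7)))
    ys,xs=np.nonzero(mm); P=pts(f,np.c_[xs,ys]); P=P[abs(P[:,2])<.3]
    cen=P.mean(0); n=np.linalg.svd(P-cen,full_matrices=False)[2][2]; n*=np.sign(n[2])
    q=cv2.minAreaRect(c); 
    print('green',c.reshape(-1,2).mean(0),cen,n,np.degrees(np.arccos(n[2])),np.degrees(np.arctan2(-n[1],-n[0])),q)
cv2.imwrite('pics/ramp_crop.png',cv2.resize(im[190:320,130:340],None,fx=3.8,fy=3.8,interpolation=2))
cv2.imwrite('pics/box_crop.png',cv2.resize(im[180:370,330:560],None,fx=3,fy=3,interpolation=2))
E
```

```text
blue [392.84756098 324.09146341] ((374.83648681640625, -310.7108154296875), (105.75174713134766, 78.79084777832031), 75.16118621826172) [[323.2133483886719, -351.73406982421875], [399.3765563964844, -371.9124755859375], [426.4596252441406, -269.68756103515625], [350.2964172363281, -249.5091552734375]]
blue [391.81818182 228.06493506] ((580.7841186523438, -311.86920166015625), (110.61408996582031, 150.4376983642578), 0.9733843803405762) [[524.2072143554688, -237.60076904296875], [526.7628784179688, -388.0167541503906], [637.3610229492188, -386.13763427734375], [634.8053588867188, -235.72164916992188]]
blue [ 78.57198444 174.75486381] ((694.0447387695312, 382.1610107421875), (157.95513916015625, 116.76687622070312), 6.714849472045898) [[608.7822875976562, 430.90924072265625], [622.4356079101562, 314.943359375], [779.3071899414062, 333.41278076171875], [765.6538696289062, 449.378662109375]]
green [486.93717277 338.39790576] [ 0.34692726 -0.51201543  0.06528016] [0.0142327  0.0166248  0.99976049] 1.254018642215214 -130.56724855740111 ((487.5, 338.0), (58.68985366821289, 74.2461929321289), 45.0)
green [232.89748954 261.98953975] [0.5098087  0.05138039 0.02777294] [ 0.01841164 -0.15444162  0.98783035] 8.947838387733855 96.79838834133265 ((224.767333984375, 262.17327880859375), (74.92630004882812, 152.3402099609375), 84.2894058227539)
green [102.66666667 253.96651446] [0.43561404 0.32509403 0.05230178] [-0.00133587  0.00175318  0.99999757] 0.1262874043031895 -52.69384738815571 ((96.03770446777344, 255.55416870117188), (238.14697265625, 73.26502227783203), 86.77896118164062)
```

View pics/ramp_crop.png

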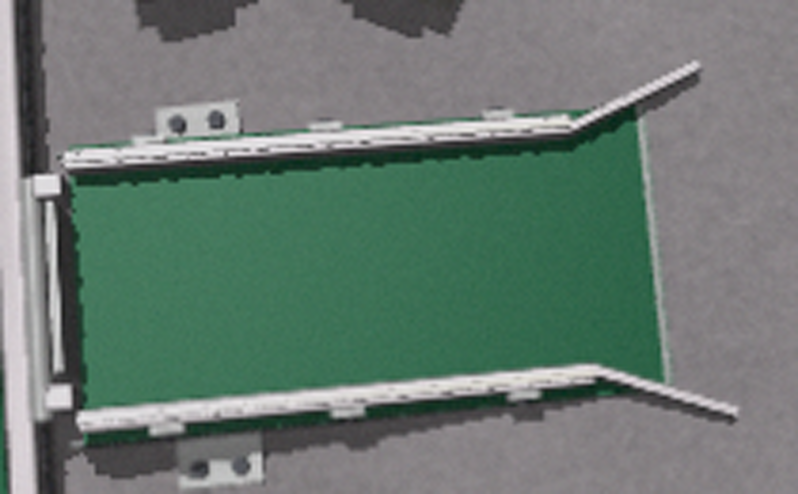

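View pics/box_crop.png

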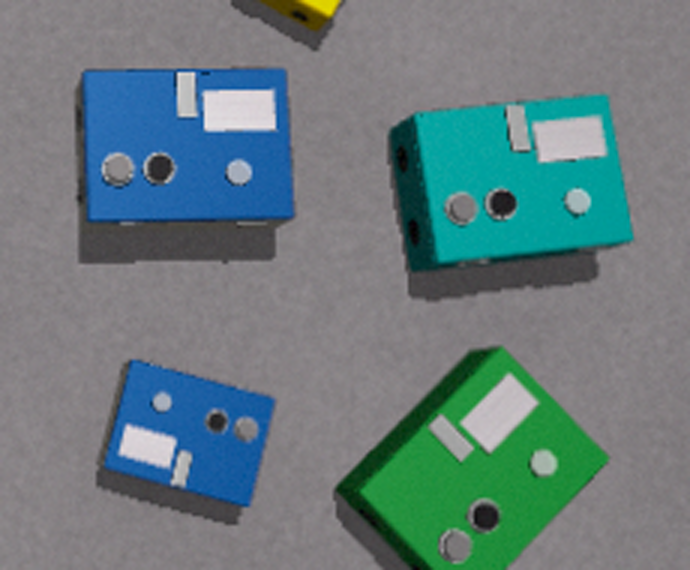

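The crop confirms the chosen box: large, blue, with white sides. Next I measure the ramp frame from the toe, the guide knees and ends, and the flare tips.

Run:
```python
from h import *
f=dict(np.load('f0_top.npz'))
def c(u,v,z): return cast(f,[[u/3.8+130,v/3.8+190]],z)[0]*1000
A=dict(toeL=c(638,112,0),toeR=c(668,383,0),tipL=c(700,65,.0148),tipR=c(737,411,.0148),kL=c(572,125,.0276),kR=c(597,370,.0276),eL=c(68,160,.072),eR=c(82,420,.072),bL=c(50,203,.092),bR=c(58,370,.092))
for k,v in A.items(): print(k,v.round(1))
for a,b in [('toeL','toeR'),('tipL','tipR'),('kL','kR'),('eL','eR'),('bL','bR')]:
    print(a,((A[a]+A[b])/2).round(1),np.linalg.norm(A[a]-A[b]).round(1),np.degrees(np.arctan2(*(A[a]-A[b])[[1,0]])))
# depth-plane: height over sideways
m=cv2.inRange(cv2.cvtColor(f['frame'],cv2.COLOR_RGB2HSV),*GREEN); m[:, :150]=0;m[:,310:]=0
m=cv2.erode(m,np.ones((5,5)));ys,xs=np.nonzero(m);P=pts(f,np.c_[xs,ys])
k=(ys>235)&(ys<285);P=P[k]
X=np.linalg.lstsq(np.c_[P[:,:2],np.ones(len(P))],P[:,2],rcond=None)[0];print(X,len(P),np.degrees(np.arctan(np.hypot(*X[:2]))),np.degrees(np.arctan2(X[1],X[0])))
```

```text
toeL [ 610.1 -106.1    0. ]
toeR [ 446.6 -126.7    0. ]
tipL [ 636.2 -143.2   14.8]
tipR [ 429.9 -167.2   14.8]
kL [595.7 -68.1  27.6]
kR [451.7 -85.9  27.6]
eL [562.6 214.4  72. ]
eR [416.4 196.9  72. ]
bL [534.6 215.9  92. ]
bR [442.5 205.2  92. ]
toeL [ 528.3 -116.4    0. ] 164.8 7.175719195399772
tipL [ 533.  -155.2   14.8] 207.8 6.635786507071326
kL [523.7 -77.   27.6] 145.1 7.0305217973171485
eL [489.5 205.7  72. ] 147.2 6.855116901233485
bL [488.5 210.6  92. ] 92.7 6.626800755691244
[-0.45708759  0.07427297  0.26016769] 7130 24.848036098367622 170.77057282526792
```

```bash
cat >> h.py <<'E'
RY=np.radians(6.9); U=np.array([-np.sin(RY),np.cos(RY)]); L=np.array([-np.cos(RY),-np.sin(RY)]); TOE=np.array([.5284,-.118])
def lane(p): d=np.asarray(p)[:2]-TOE; return np.array([d@U,d@L])
def plan(s,goals):
    """goals: list of (x,y,z,yaw_deg) ; yaw= world heading of push (tool x axis heading = yaw-90 or +90)"""
    Rm=R.from_quat(s['orientation']); M=Rm.as_matrix(); x=M[:,0]
    h=np.degrees(np.arctan2(x[1],x[0]))
    out=[]
    for g in goals:
        d=M.T@(np.array(g[:3])-s['tool_pos'])
        # turn about tool y (down) by a => heading changes by sign(M[2,1])*a
        a=((g[3]-90-h+90)%180)-90
        out.append((d/0.3).round(3).tolist()+[round(float(np.sign(M[2,1])*a/90),3)])
    return h,out
E
python3 - <<'E'
from h import *
from station import bot
s=bot.observe(); M=R.from_quat(s['orientation']).as_matrix(); print(M.round(3))
f=dict(np.load('f0_top.npz'))
for n,rng in [('turq',((84,100,60),(97,255,255)))]:
    for c in blobs(f,*rng):
        for z in (.064,):
            P=cast(f,cv2.convexHull(c).reshape(-1,2),z); print(n,cv2.boxPoints(cv2.minAreaRect((P[:,:2]*1000).astype(np.float32))).round(), (P[:,:2]*1000).min(0),(P[:,:2]*1000).max(0), pts(f,[[505,262]])*1000)
print(lane([.5808,-.3119]))
print(plan(s,[(.5815,-.418,.231,93),(.5815,-.418,.02,93)]))
E
```

```text
[[ 0.378 -0.001  0.926]
 [-0.926  0.002  0.378]
 [-0.002 -1.    -0.   ]]
turq [[ 494. -481.]
 [ 513. -640.]
 [ 625. -627.]
 [ 606. -468.]] [ 497.35331141 -638.34957394] [ 623.68534118 -468.80069588] [[ 509.19429413 -559.02597944   62.37172818]]
[-0.19879082 -0.02872595]
(np.float64(-67.77724656625215), [[0.191, -0.002, 1.267, -0.786], [0.193, 0.701, 1.267, -0.786]])
```

Request:
carry_out(
  targets=[
    [[0.03,0,0.2,-0.11],[0.06,0,0.4,-0.22],[0.09,0,0.55,-0.33],[0.12,0,0.7,-0.44],[0.15,0,0.8,-0.55]],
  ],
  hand=0.5,
)

```text
t: 0.78
tool_pos: [0.4496, -0.4576, 0.2297]
orientation: [-0.697, 0.11, -0.109, 0.7]
contact_force: [-0.7, -0.3, 0.2]
finger_gap: 0.0638
```

Run:
```python
from h import *
from station import bot
s=bot.observe(); print(s['t'],s['tool_pos'],s['finger_gap'],s['joints'])
print(plan(s,[(.5815,-.420,.2,93),(.5815,-.42,.02,93)]))
```

```text
0.775 [ 0.44959069 -0.45759419  0.22972122] 0.06382173652899405 [ 0.90259176  0.51860224 -0.2199654   1.22179926  0.10721308  1.41502224
  0.38354092]
(np.float64(-17.77808998340794), [[0.381, 0.099, 0.253, -0.231], [0.381, 0.699, 0.251, -0.231]])
```

Request:
carry_out(
  targets=[
    [[0.15,0,0.1,-0.1],[0.3,0,0.2,-0.2],[0.38,0.05,0.25,-0.23],[0.38,0.2,0.25,-0.23],[0.38,0.35,0.25,-0.23]],
  ],
)

```text
t: 1.4
tool_pos: [0.5816, -0.4201, 0.1231]
orientation: [-0.706, -0.018, 0.018, 0.708]
contact_force: [0.1, 0.0, -0.5]
finger_gap: 0.0641
```

Run:
```python
from h import *
from station import bot
s=bot.observe(); print(s['t'],s['tool_pos'],s['finger_gap'])
print(plan(s,[(.5815,-.420,.015,93),(.5815,-.42,.015,91)]))
f=bot.grab_frame('wrist'); cv2.imwrite('pics/w1.png',f['frame'][:,:,::-1])
f=bot.grab_frame('top'); cv2.imwrite('pics/t1.png',cv2.resize(f['frame'][150:400,300:600,::-1],None,fx=2.5,fy=2.4))
```

```text
1.4 [ 0.58159304 -0.42013621  0.12312129] 0.06414706114255812
(np.float64(2.9862442607728155), [[-0.0, 0.36, -0.001, -0.0], [-0.0, 0.36, -0.001, 0.022]])
```

View pics/t1.png

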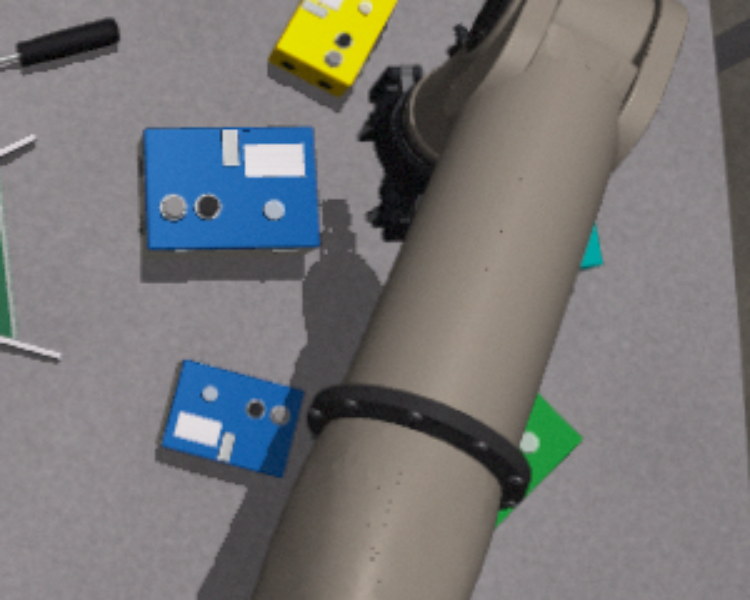

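View pics/w1.png

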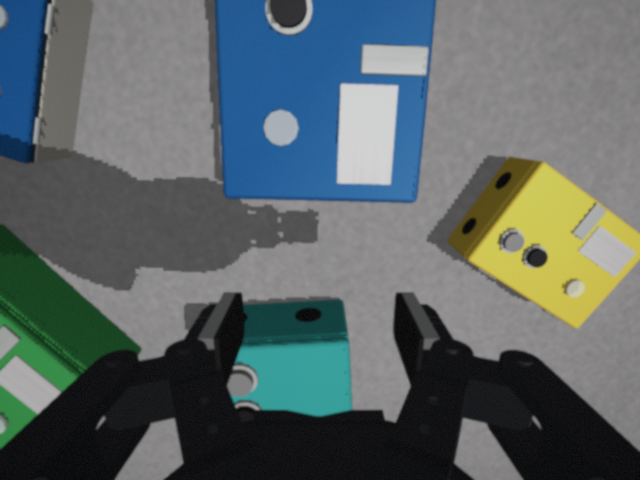

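The blue box's rear edge is at row ~198 of the wrist view and the turquoise front at ~300, so the fingers have a free gap between them. I descend.

Request:
carry_out(
  targets=[
    [[0,0.12,0,0],[0,0.24,0,0],[0,0.34,0,0],[0,0.34,0,0]],
  ],
)

```text
t: 2.0
tool_pos: [0.5737, -0.4163, 0.0134]
orientation: [-0.702, -0.012, 0.024, 0.712]
contact_force: [0.4, -0.3, -1.0]
finger_gap: 0.0642
```

Request:
carry_out(
  targets=[
    [[0,0,0.02,0],[0,0,0.04,0],[0,0,0.05,0],[0,0,0.06,0],[0,0,0.07,0]],
  ],
)

```text
t: 2.62
tool_pos: [0.5734, -0.3987, 0.015]
orientation: [-0.704, -0.013, 0.022, 0.71]
contact_force: [0.9, -4.7, -0.0]
finger_gap: 0.0638
```

```bash
cat > look.py <<'E'
import sys
from h import *
from station import bot
tag=sys.argv[1]
s=bot.observe(); print(round(s['t'],2),s['tool_pos'].round(4),'lane',lane(s['tool_pos']).round(4),'F',s['contact_force'].round(1),plan(s,[])[0])
for n in ('top','wrist'):
    f=bot.grab_frame(n); cv2.imwrite(f'pics/{n}_{tag}.png',f['frame'][:,:,::-1]); np.savez(f'f_{n}_{tag}.npz',**f)
E
python3 look.py a
```

```text
2.62 [ 0.5734 -0.3987  0.015 ] lane [-0.284  -0.0109] F [ 0.9 -4.7 -0. ] 2.8220305648292543
```

View pics/wrist_a.png

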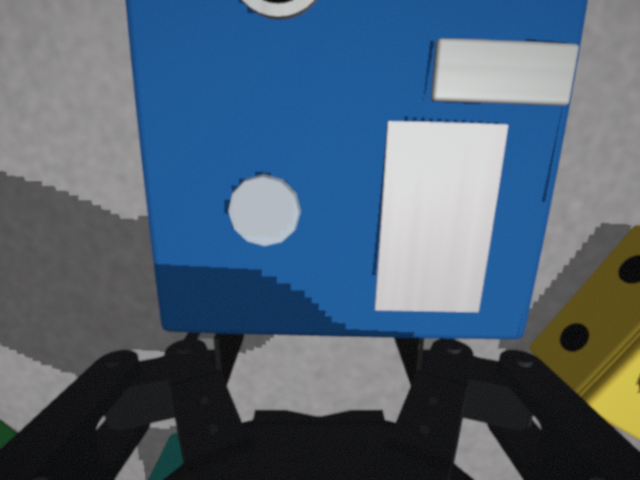

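View pics/top_a.png

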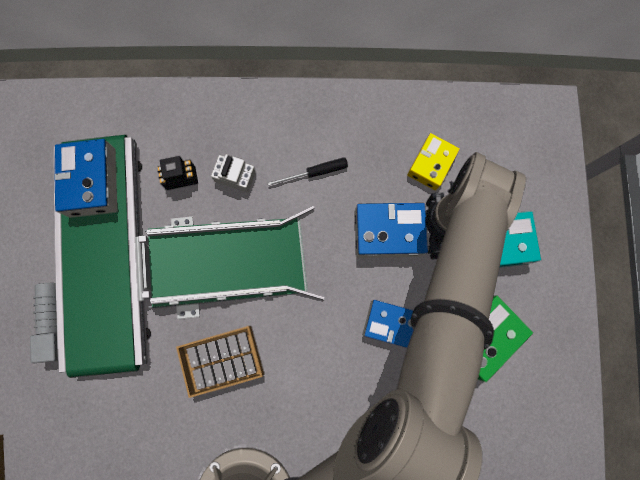

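```bash
cat >> h.py <<'E'
def toolgoal(bx,by,psi,off=0.009,z=None):
    p=np.radians(psi); t=np.array([bx,by])-.0865*np.array([np.cos(p),np.sin(p)])+off*np.array([-np.sin(p),np.cos(p)])
    w=TOE+t[0]*U+t[1]*L
    if z is None: z=.018+max(0,(t[0]+.012))*np.tan(np.radians(9))
    return (w[0],w[1],z,96.9+psi)
E
python3 - <<'E'
from h import *
from station import bot
s=bot.observe()
h,o=plan(s,[toolgoal(*g) for g in [(-.199,-.029,-4.1),(-.18,-.027,0),(-.16,-.024,3),(-.13,-.018,5),(-.1,-.011,5),(-.06,-.003,3)]])
for r in o: print(r)
E
```

```text
[0.01, -0.01, -0.003, 0.001]
[0.019, -0.01, 0.058, -0.045]
[0.02, -0.009, 0.124, -0.078]
[0.003, -0.008, 0.222, -0.101]
[-0.027, -0.007, 0.321, -0.101]
[-0.074, -0.005, 0.451, -0.078]
```

Request:
carry_out(
  targets=[
    [[0.005,-0.01,0.03,-0.025],[0.01,-0.01,0.06,-0.05],[0.01,-0.01,0.09,-0.07],[0.01,-0.01,0.12,-0.085],[0.01,-0.01,0.15,-0.1]],
  ],
)

```text
t: 3.35
tool_pos: [0.5741, -0.3526, 0.0185]
orientation: [-0.7, -0.069, 0.078, 0.707]
contact_force: [1.8, -6.0, 0.2]
finger_gap: 0.0642
```

```bash
cat >> look.py <<'E'
f=dict(np.load(f'f_top_{tag}.npz'))
E
python3 look.py b
python3 - <<'E'
from h import *
from station import bot
f=dict(np.load('f_top_b.npz')); im=f['frame'][170:290,300:480,::-1]; cv2.imwrite('pics/tb.png',cv2.resize(im,None,fx=4,fy=4))
E
```

```text
3.35 [ 0.5741 -0.3526  0.0185] lane [-0.2384 -0.0172] F [ 1.8 -6.   0.2] 11.940858962585251
```

View pics/tb.png

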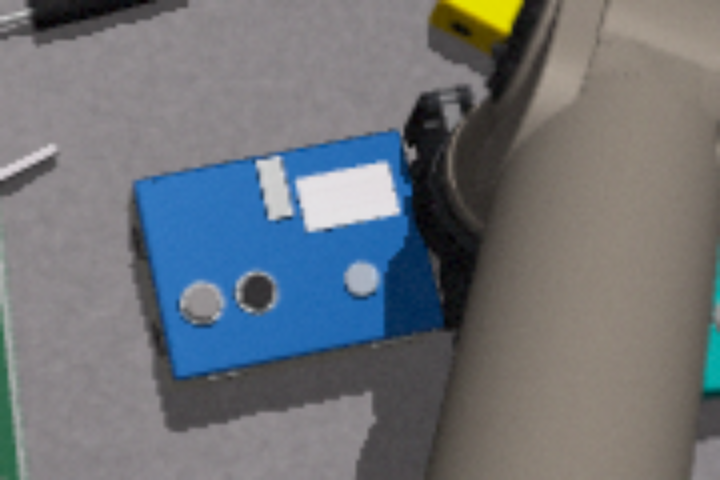

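View pics/wrist_b.png

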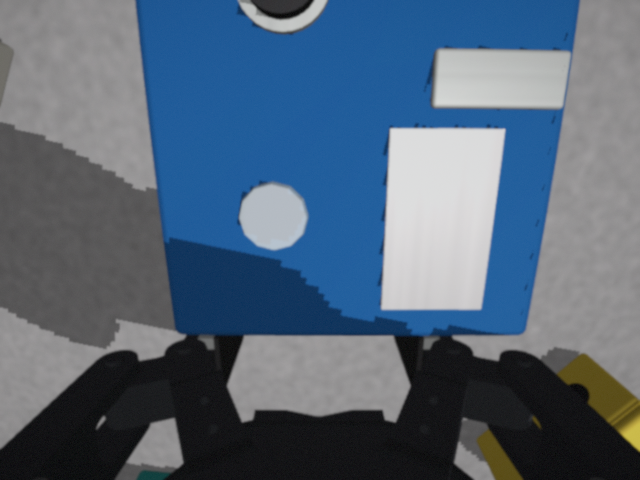

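```bash
cat >> h.py <<'E'
def frontpose(f,uvL,uvR,z=.064):
    # uvR: lane-right front corner (upper in picture), uvL: lane-left (lower)
    P=cast(f,[uvL,uvR],z); d=P[1]-P[0]; h=np.degrees(np.arctan2(d[1],d[0]))+90
    m=P.mean(0)[:2]; c=m-.075*np.array([np.cos(np.radians(h)),np.sin(np.radians(h))])
    return np.linalg.norm(d),h-96.9,lane(c),c
E
python3 - <<'E'
from h import *
from station import bot
f=dict(np.load('f_top_b.npz'))
print(frontpose(f,(344.5,264.2),(333.8,215.5)))
s=bot.observe()
for g in [(-.153,-.023,5),(-.13,-.018,5),(-.1,-.011,5),(-.07,-.004,4)]: print(plan(s,[toolgoal(*g,off=.011)])[1])
E
```

```text
(np.float64(0.1085913304590148), np.float64(5.547976753822951), array([-0.15630691, -0.0222664 ]), array([ 0.56928335, -0.27049982]))
[[0.006, 0.001, -0.014, 0.001]]
[[-0.004, 0.002, 0.064, 0.001]]
[[-0.018, 0.004, 0.166, 0.001]]
[[-0.037, 0.006, 0.268, 0.012]]
```

Request:
carry_out(
  targets=[
    [[-0.005,0,0.04,0],[-0.01,0,0.075,0],[-0.015,0,0.11,0],[-0.025,0,0.145,0],[-0.03,0,0.18,0]],
  ],
)

```text
t: 4.08
tool_pos: [0.5533, -0.2987, 0.019]
orientation: [-0.698, -0.069, 0.079, 0.708]
contact_force: [1.7, -3.3, -1.7]
finger_gap: 0.0641
```

```bash
python3 look.py c
python3 - <<'E'
from h import *
from station import bot
f=dict(np.load('f_top_c.npz')); im=f['frame'][170:310,270:480,::-1]; cv2.imwrite('pics/tc.png',cv2.resize(im,None,fx=3.8,fy=3.8))
s=bot.observe()
for g in [(-.1,-.011,5),(-.07,-.004,4),(-.04,0,2),(0,0,0)]: print(plan(s,[toolgoal(*g,off=.011)])[1])
E
```

```text
4.08 [ 0.5533 -0.2987  0.019 ] lane [-0.1824 -0.0031] F [ 1.7 -3.3 -1.7] 12.022033968253883
[[0.012, 0.003, -0.024, 0.003]]
[[-0.007, 0.005, 0.078, 0.014]]
[[-0.021, 0.007, 0.181, 0.036]]
[[-0.019, 0.01, 0.316, 0.058]]
```

View pics/tc.png

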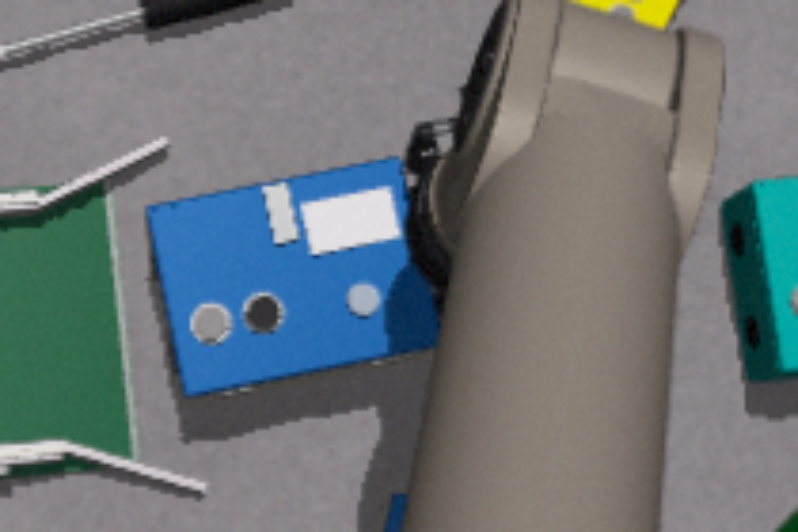

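View pics/wrist_c.png

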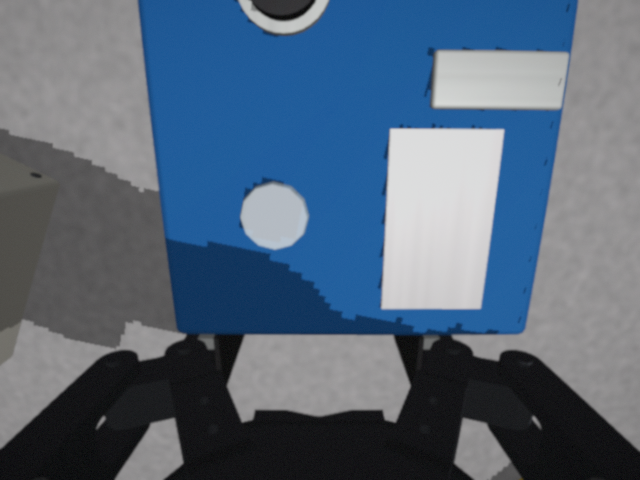

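Run:
```python
from h import *
f=dict(np.load('f_top_c.npz'))
print(frontpose(f,(319.2,273.9),(308.9,224.5)))
```

```text
(np.float64(0.10932663936166186), np.float64(5.438712417493491), array([-0.10041302, -0.00765665]), array([ 0.5480645 , -0.21676592]))
```

Request:
carry_out(
  targets=[
    [[-0.005,0,0.035,0.005],[-0.01,0,0.07,0.012],[-0.015,0.005,0.11,0.02],[-0.02,0.005,0.15,0.03],[-0.025,0.005,0.18,0.04]],
  ],
)

```text
t: 4.8
tool_pos: [0.5348, -0.2465, 0.0196]
orientation: [-0.701, -0.047, 0.057, 0.71]
contact_force: [1.1, -5.8, -0.8]
finger_gap: 0.0639
```

```bash
python3 look.py d
python3 - <<'E'
from h import *
from station import bot
f=dict(np.load('f_top_d.npz')); im=f['frame'][190:310,230:440,::-1]; cv2.imwrite('pics/td.png',cv2.resize(im,None,fx=3.8,fy=3.8))
s=bot.observe()
for g in [(-.04,0,2),(-.02,0,0),(0,0,0),(.04,0,0)]: print(plan(s,[toolgoal(*g,off=.011)])[1])
E
```

```text
4.8 [ 0.5348 -0.2465  0.0196] lane [-0.1284  0.0091] F [ 1.1 -5.8 -0.8] 8.441686989481102
[[0.004, 0.005, -0.001, -0.004]]
[[-0.004, 0.006, 0.067, 0.018]]
[[-0.002, 0.007, 0.133, 0.018]]
[[0.002, 0.009, 0.267, 0.018]]
```

View pics/td.png

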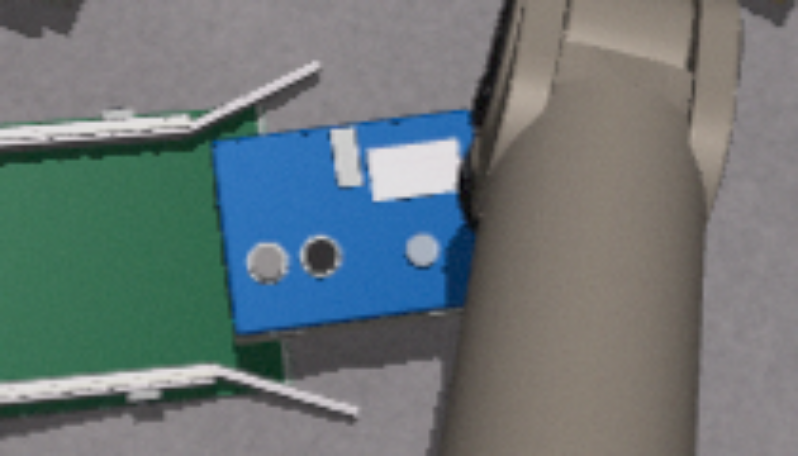

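View pics/wrist_d.png

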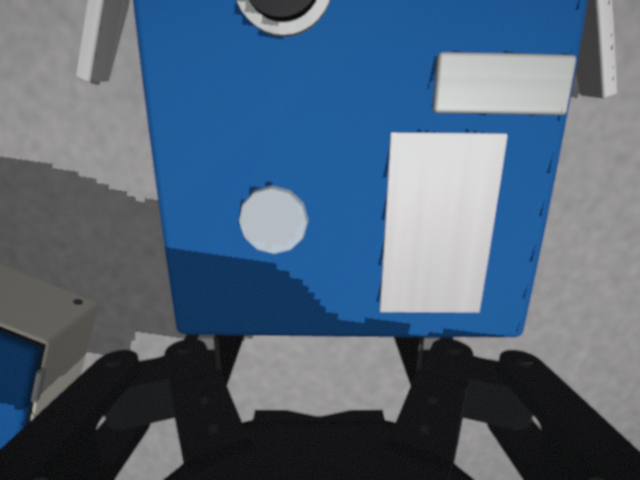

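Run:
```python
from h import *
f=dict(np.load('f_top_d.npz'))
print(frontpose(f,(292.1,277.6),(286.1,227.4),.068))
```

```text
(np.float64(0.1089804089105431), np.float64(1.0058861992878576), array([-0.04700823,  0.00013629]), array([ 0.53391212, -0.16468414]))
```

Request:
carry_out(
  targets=[
    [[0,0.005,0.035,0.008],[-0.002,0.005,0.07,0.015],[-0.002,0.005,0.11,0.018],[-0.002,0.005,0.15,0.018],[0,0.005,0.19,0.018]],
  ],
)

```text
t: 5.52
tool_pos: [0.526, -0.1902, 0.0192]
orientation: [-0.701, -0.037, 0.048, 0.71]
contact_force: [0.6, -5.7, -1.2]
finger_gap: 0.064
```

```bash
python3 look.py e
python3 - <<'E'
from h import *
from station import bot
f=dict(np.load('f_top_e.npz')); im=f['frame'][190:310,200:410,::-1]; cv2.imwrite('pics/te.png',cv2.resize(im,None,fx=3.8,fy=3.8))
s=bot.observe()
for g in [(0,0,0),(.04,0,0),(.08,0,0),(.12,0,0)]: print(plan(s,[toolgoal(*g,off=.011)])[1])
E
```

```text
5.53 [ 0.526  -0.1902  0.0192] lane [-0.0714  0.0111] F [ 0.6 -5.7 -1.2] 6.824647076486089
[[-0.001, 0.003, -0.061, 0.001]]
[[-0.0, 0.005, 0.073, 0.001]]
[[-0.0, 0.004, 0.206, 0.001]]
[[-0.0, -0.015, 0.34, 0.001]]
```

View pics/te.png

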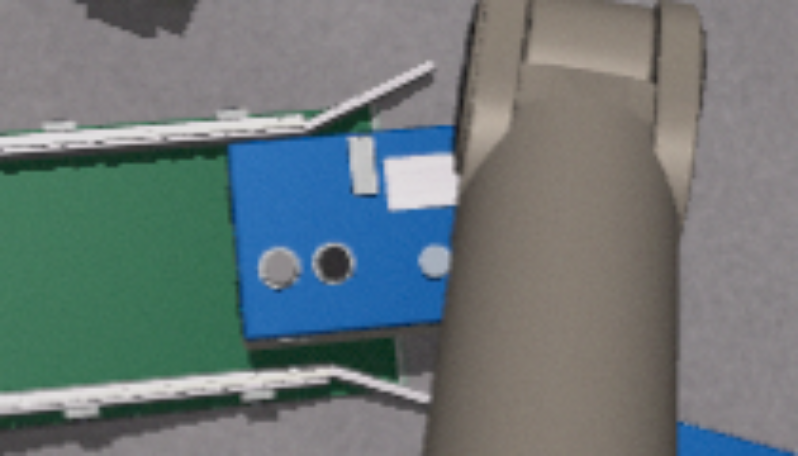

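View pics/wrist_e.png

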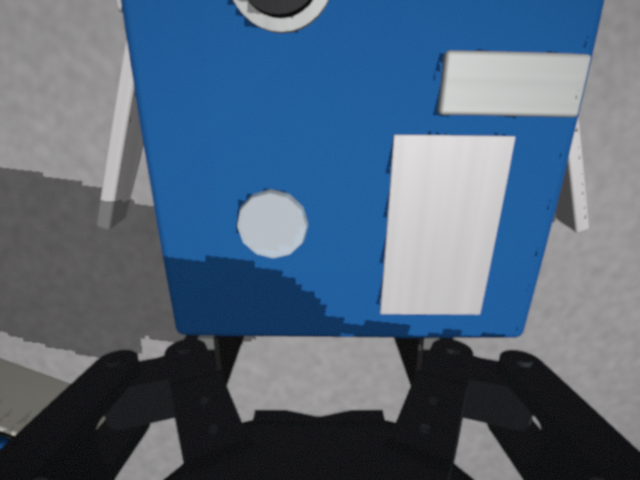

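Run:
```python
from h import *
f=dict(np.load('f_top_e.npz'))
print(frontpose(f,(264.5,279.5),(260.5,227.6),.077))
```

```text
(np.float64(0.11120912108962405), np.float64(-0.8659775331519342), array([0.00884155, 0.00015408]), array([ 0.52718484, -0.109241  ]))
```

Request:
carry_out(
  targets=[
    [[0,0,0.04,0],[0,0,0.08,0],[0,0,0.12,0],[0,0,0.16,0],[0,0,0.2,0]],
  ],
)

```text
t: 6.25
tool_pos: [0.5187, -0.1282, 0.0204]
orientation: [-0.701, -0.038, 0.049, 0.711]
contact_force: [1.1, -9.8, 2.4]
finger_gap: 0.0638
```

```bash
python3 look.py g
python3 - <<'E'
from h import *
from station import bot
f=dict(np.load('f_top_g.npz')); im=f['frame'][190:310,170:380,::-1]; cv2.imwrite('pics/tg.png',cv2.resize(im,None,fx=3.8,fy=3.8))
s=bot.observe()
for g in [(.08,0,0),(.12,0,0),(.16,0,0)]: print(plan(s,[toolgoal(*g,off=.011)])[1])
E
```

```text
6.25 [ 0.5187 -0.1282  0.0204] lane [-0.0089  0.0109] F [ 1.1 -9.8  2.4] 7.007097670264834
[[-0.001, 0.006, 0.001, 0.003]]
[[-0.001, -0.013, 0.135, 0.003]]
[[-0.001, -0.031, 0.269, 0.003]]
```

View pics/tg.png

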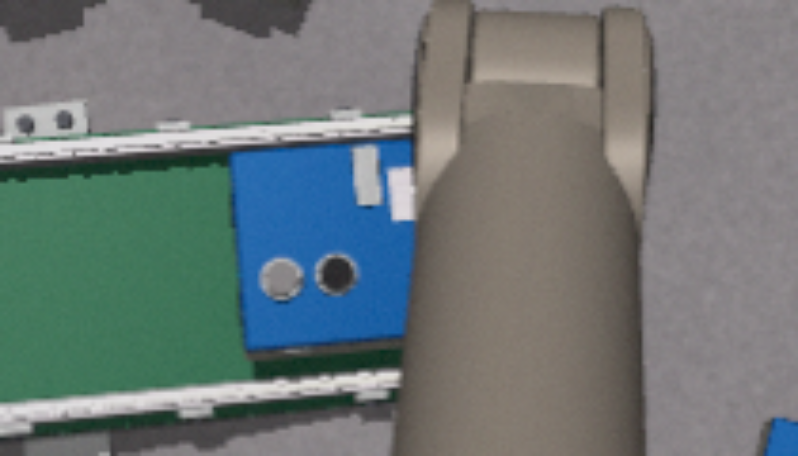

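View pics/wrist_g.png

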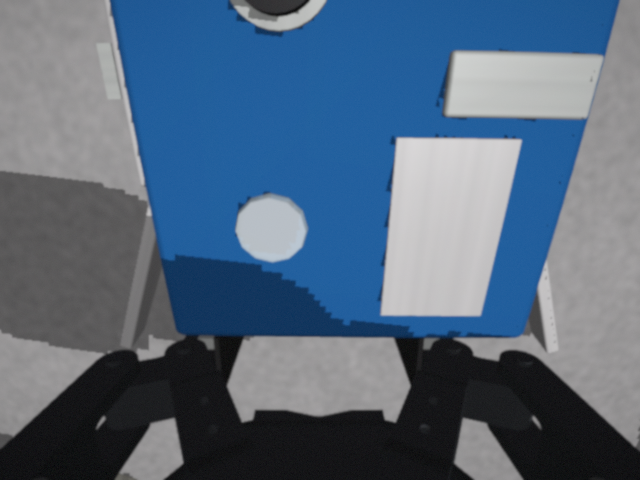

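Request:
carry_out(
  targets=[
    [[0,0,0.04,0.002],[0,-0.005,0.08,0.003],[0,-0.011,0.12,0.003],[0,-0.018,0.16,0.003],[0,-0.024,0.2,0.003]],
  ],
)

```text
t: 6.98
tool_pos: [0.5122, -0.0687, 0.0298]
orientation: [-0.702, -0.037, 0.047, 0.71]
contact_force: [0.4, -9.0, 0.9]
finger_gap: 0.0641
```

```bash
python3 look.py i
python3 - <<'E'
from h import *
from station import bot
f=dict(np.load('f_top_i.npz')); im=f['frame'][190:310,130:340,::-1]; cv2.imwrite('pics/ti.png',cv2.resize(im,None,fx=3.8,fy=3.8))
s=bot.observe()
for g in [(.135,0,0),(.2,0,0),(.25,0,0)]: print(plan(s,[toolgoal(*g,off=.011)])[1])
E
```

```text
6.97 [ 0.5122 -0.0687  0.0298] lane [0.0509 0.0101] F [ 0.4 -9.   0.9] 6.743735207391769
[[-0.004, 0.008, -0.016, 0.0]]
[[-0.004, -0.023, 0.201, 0.0]]
[[-0.005, -0.047, 0.368, 0.0]]
```

View pics/ti.png

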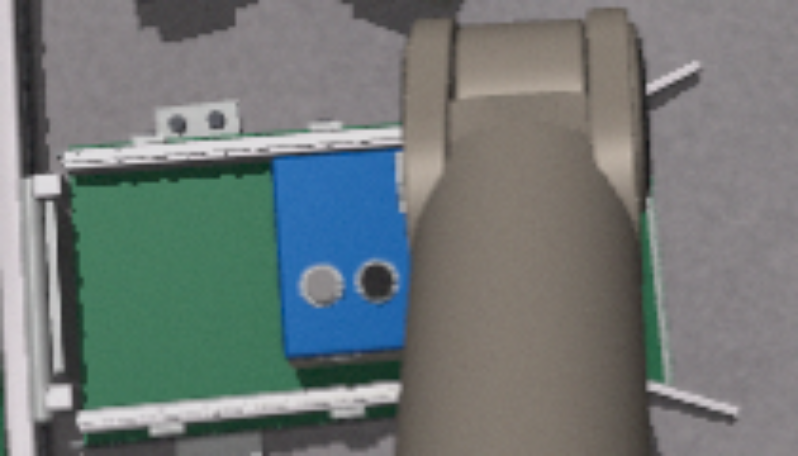

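View pics/wrist_i.png

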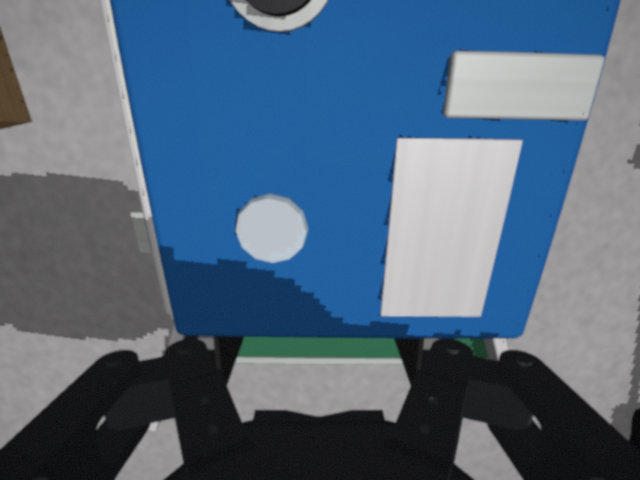

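Run:
```python
from h import *
f=dict(np.load('f_top_i.npz'))
print(frontpose(f,(205.8,284.7),(202.1,231.6),.096))
```

```text
(np.float64(0.1116373800809333), np.float64(-0.1615229839477763), array([ 0.12908332, -0.00118083]), array([0.51406461, 0.01029027]))
```

Request:
carry_out(
  targets=[
    [[0,-0.006,0.04,0],[0,-0.012,0.08,0],[0,-0.018,0.12,0],[0,-0.025,0.16,0],[0,-0.031,0.2,0]],
  ],
)

```text
t: 7.7
tool_pos: [0.5042, -0.0059, 0.0401]
orientation: [-0.701, -0.037, 0.048, 0.711]
contact_force: [0.6, -4.6, -1.1]
finger_gap: 0.0643
```

```bash
python3 look.py j
python3 - <<'E'
from h import *
from station import bot
f=dict(np.load('f_top_j.npz')); im=f['frame'][190:310,130:340,::-1]; cv2.imwrite('pics/tj.png',cv2.resize(im,None,fx=3.8,fy=3.8))
s=bot.observe()
for g in [(.2,0,0),(.25,0,0),(.265,0,0)]: print(plan(s,[toolgoal(*g,off=.011)])[1])
E
```

```text
7.7 [ 0.5042 -0.0059  0.0401] lane [0.1142 0.0106] F [ 0.6 -4.6 -1.1] 6.925713371125012
[[-0.003, 0.009, -0.01, 0.002]]
[[-0.003, -0.015, 0.157, 0.002]]
[[-0.003, -0.022, 0.207, 0.002]]
```

View pics/tj.png

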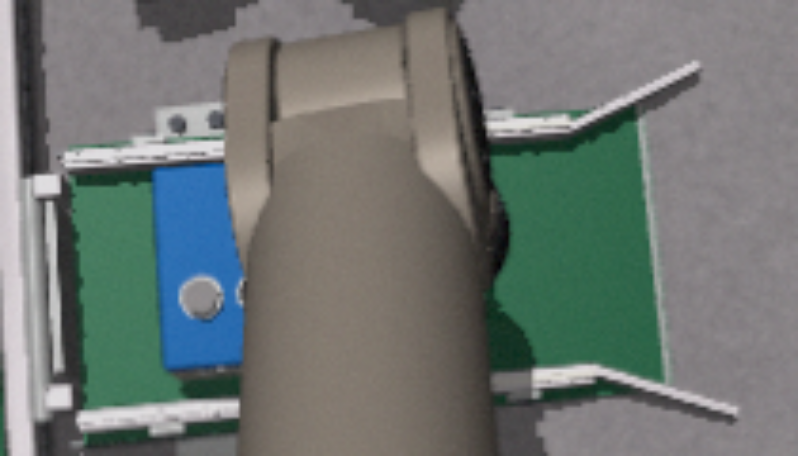

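View pics/wrist_j.png

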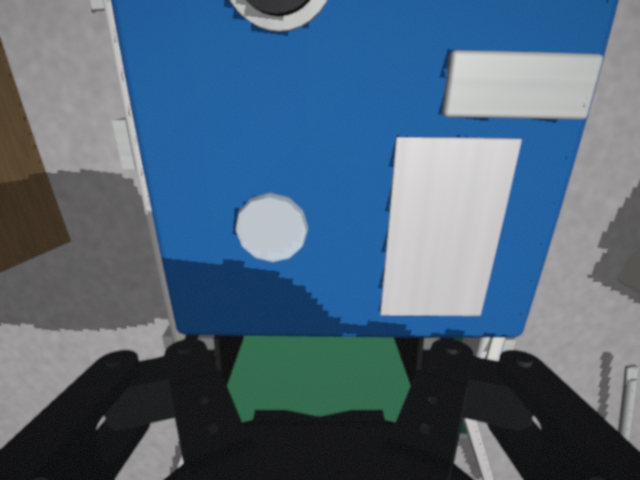

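Request:
carry_out(
  targets=[
    [[0,-0.006,0.035,0],[0,-0.011,0.07,0.001],[0,-0.016,0.105,0.001],[0,-0.021,0.135,0.001],[0,-0.025,0.16,0.001]],
  ],
)

```text
t: 8.43
tool_pos: [0.4983, 0.0445, 0.0489]
orientation: [-0.7, -0.038, 0.049, 0.712]
contact_force: [0.9, -4.9, -2.1]
finger_gap: 0.0642
```

```bash
python3 look.py k
python3 - <<'E'
from h import *
from station import bot
f=dict(np.load('f_top_k.npz')); im=f['frame'][190:310,130:340,::-1]; cv2.imwrite('pics/tk.png',cv2.resize(im,None,fx=3.8,fy=3.8))
s=bot.observe()
for g in [(.25,0,0),(.265,0,0)]: print(plan(s,[toolgoal(*g,off=.011)])[1])
E
```

```text
8.43 [0.4983 0.0445 0.0489] lane [0.165  0.0103] F [ 0.9 -4.9 -2.1] 7.039142052584572
[[-0.003, 0.011, -0.01, 0.003]]
[[-0.003, 0.004, 0.04, 0.003]]
```

View pics/tk.png

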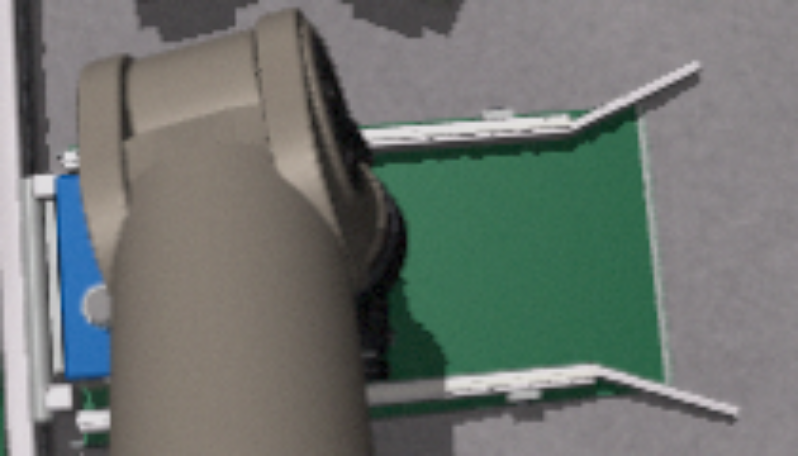

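Request:
carry_out(
  targets=[
    [[0,0,0.01,0.002],[0,-0.001,0.02,0.003],[0,-0.002,0.025,0.003]],
  ],
)

```text
t: 8.9
tool_pos: [0.4981, 0.0483, 0.0496]
orientation: [-0.702, -0.036, 0.047, 0.71]
contact_force: [2.6, -11.5, -2.6]
finger_gap: 0.0643
```

Request:
carry_out(
  targets=[
    [[0,0,0.008,0],[0,-0.001,0.015,0]],
  ],
)

```text
t: 9.15
tool_pos: [0.4981, 0.048, 0.0497]
orientation: [-0.704, -0.036, 0.046, 0.708]
contact_force: [2.9, -12.3, -3.3]
finger_gap: 0.0639
```

```bash
python3 look.py l
python3 - <<'E'
from h import *
f=dict(np.load('f_top_l.npz')); im=f['frame'][210:310,110:250,::-1]; cv2.imwrite('pics/tl.png',cv2.resize(im,None,fx=5,fy=5))
E
```

```text
9.15 [0.4981 0.048  0.0497] lane [0.1684 0.0101] F [  2.9 -12.3  -3.3] 6.618206987391751
```

View pics/tl.png

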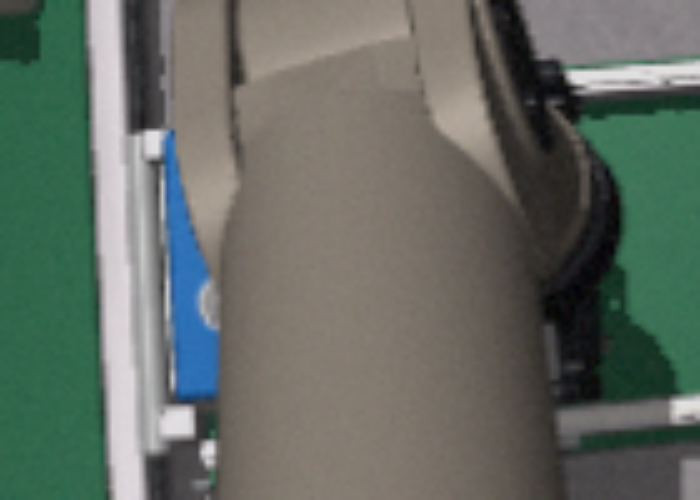

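View pics/wrist_l.png

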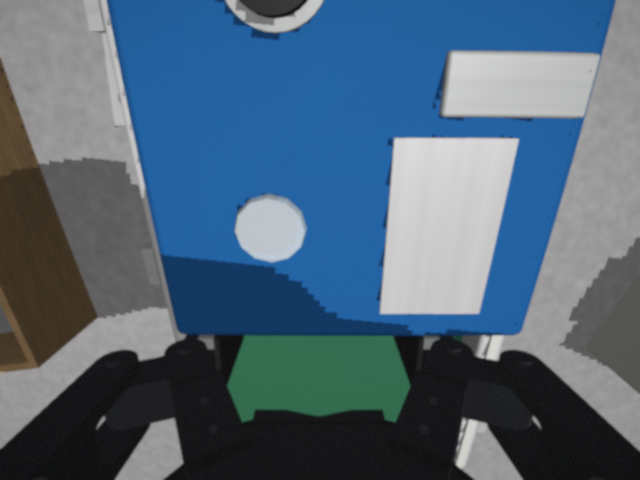

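Request:
carry_out(
  targets=[
    [[0,0,0.02,0.003],[0,0,0.035,0.003],[0,0,0.035,0.003]],
  ],
)

```text
t: 9.62
tool_pos: [0.498, 0.0474, 0.0496]
orientation: [0.709, 0.032, -0.043, -0.703]
contact_force: [2.4, -19.9, -0.5]
finger_gap: 0.064
```

At 20 N the box no longer moves, so it is firmly against the blade. I back off level, then rise.

Request:
carry_out(
  targets=[
    [[0,0,-0.03,0],[0,0,-0.08,0],[0,0,-0.15,0],[0,-0.05,-0.25,0],[0,-0.15,-0.35,0]],
  ],
)

```text
t: 10.25
tool_pos: [0.509, -0.0558, 0.095]
orientation: [0.708, 0.032, -0.045, -0.704]
contact_force: [1.0, 0.1, -0.1]
finger_gap: 0.0641
```

Request:
carry_out(
  targets=[
    [[0,-0.15,-0.15,0],[0,-0.3,-0.3,0],[0,-0.4,-0.45,0],[0,-0.45,-0.6,0],[0,-0.45,-0.75,0]],
  ],
)

```text
t: 10.88
tool_pos: [0.5378, -0.279, 0.2333]
orientation: [0.708, 0.035, -0.043, -0.704]
contact_force: [-0.2, 0.6, -0.5]
finger_gap: 0.0641
```

```bash
python3 look.py m
python3 - <<'E'
from h import *
from station import bot
f=dict(np.load('f_top_m.npz')); im=f['frame'][200:310,110:310,::-1]; cv2.imwrite('pics/tm.png',cv2.resize(im,None,fx=4,fy=4,interpolation=2))
f=bot.grab_frame('scene'); np.savez('f_scene_m.npz',**f); cv2.imwrite('pics/sm.png',cv2.resize(f['frame'][200:380,220:480,::-1],None,fx=3,fy=3,interpolation=2))
E
```

```text
10.88 [ 0.5378 -0.279   0.2333] lane [-0.1609  0.01  ] F [-0.2  0.6 -0.5] 6.356017285655945
```

View pics/tm.png

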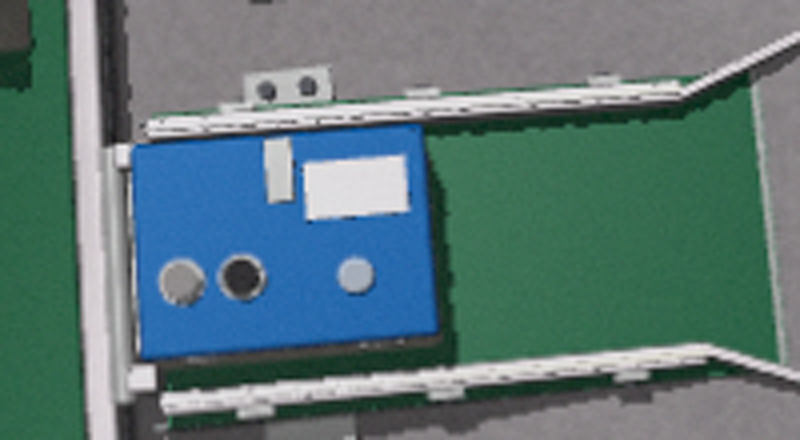

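View pics/sm.png

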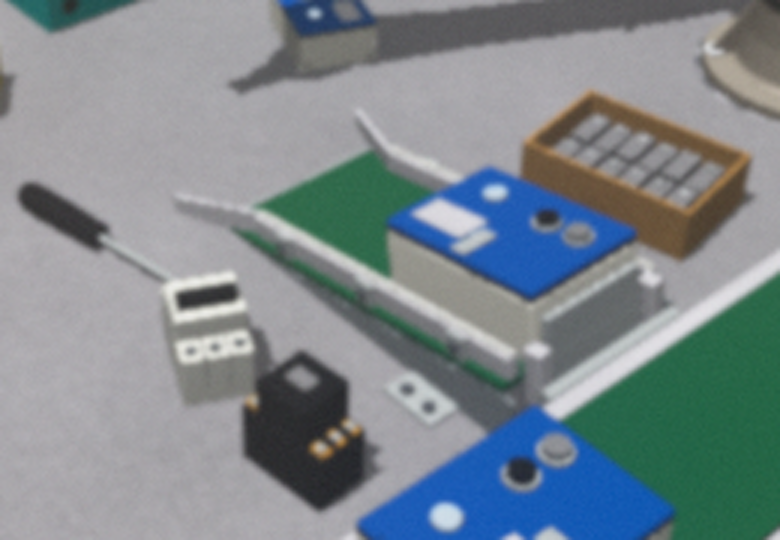

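View pics/top_m.png

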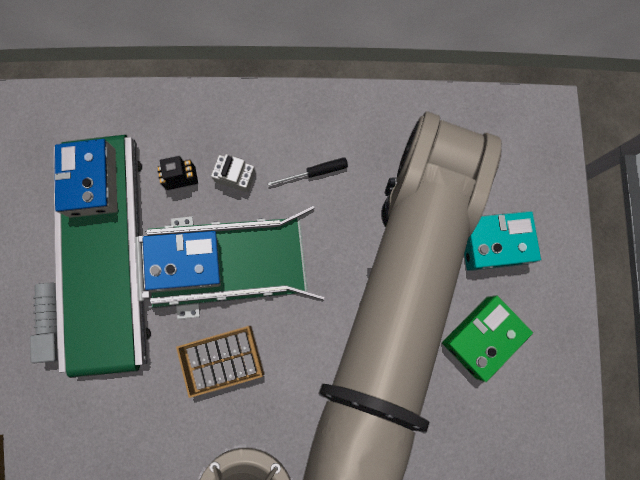

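Run:
```python
from h import *
f=dict(np.load('f_top_m.npz'))
uv=np.array([(133,146),(140,358),(440,332),(421,125)])/4+[110,200]
Rm=cv2.Rodrigues(f['rvec'])[0]; c=-Rm.T@f['tvec']; d=np.c_[undist(f,uv),np.ones(4)]@Rm
s,co=np.sin(np.radians(9)),np.cos(np.radians(9))
ex=np.r_[U*co,s]; ey=np.r_[L,0]; ez=np.cross(ex,ey); o=np.r_[TOE,0]
q=c+d*((.064-(c-o)@ez)/(d@ez))[:,None]
l=np.c_[(q-o)@ex,(q-o)@ey]; print((l*1000).round(1), l.mean(0), np.degrees(np.arctan2(*(l[0]-l[3])[::-1])),np.degrees(np.arctan2(*(l[1]-l[2])[::-1])))
# blade top edge at 40
uv=np.array([(126,172),(134,362)])/4+[110,200]
d=np.c_[undist(f,uv),np.ones(2)]@Rm; q=c+d*((.04-(c-o)@ez)/(d@ez))[:,None]; print(((q-o)@ex*1000).round(1))
# movement of bystanders: image diff
a=np.load('f0_top.npz')['frame'].astype(int); b=f['frame'].astype(int)
print(np.abs(a-b)[140:200,140:360].max())
# depth tilt of door
m=f['range_z']; ys,xs=np.mgrid[236:284:2,150:212:2]; P=pts(f,np.c_[xs.ravel(),ys.ravel()]); h=(P-o)@ez; print('door height above deck',np.percentile(h,[5,25,50,75,95]).round(4))
```

```text
[[336.1 -55.9]
 [338.1  53.3]
 [187.7  53.7]
 [189.3 -55.7]] [ 0.26280015 -0.00113336] -0.07372417567243865 -0.1269860309686093
[344.3 345.3]
46
door height above deck [0.062  0.0638 0.0652 0.0667 0.0711]
```

The box is flat, square (0.1°) and centred (−1 mm). Its front edge is at the same pixels as under the 20 N push, so it did not slide back. The bystanders look unmoved and the gripper is clear, so I hand in.

```bash
python3 -c "
from station import bot
print(bot.job_done()); print(bot.observe()['t'])"
```

```text
the job is handed in; nothing more can be done
None
the job is handed in; nothing more can be done
```

I slid the large blue-door box up the ramp until it stalled against the stop blade. I pushed it from behind with both half-open fingertips, steering it onto the lane's centre line first. Then I backed the gripper off and handed the job in at about 11 s. No verdict is reported.

Last checks:
- **Seating:** the push reached 20 N with no further movement, after sliding at about 5 to 10 N. After release the front edge was at the same pixels to within about 1 px, so it did not slide back.
- **Pose:** the top camera puts the box origin at x ≈ 0.263 m and y ≈ −1 mm in the ramp frame. It is square to about 0.1° and the door lies about 64 to 65 mm above the deck, so it is flat.
- **Bystanders:** the contactor, breaker and screwdriver look unmoved by eye. A pixel comparison of that area gave a largest difference of 46 of 255, which I did not look into.
- **Disagreement:** the visible blade edge came out at 344 to 345 mm, against 340 nominal and a measured box front of 336 to 338. I took this to be the blade's top and back edge, partly hidden by the box, plus a few mm of error in my ramp origin. For contact with the blade I relied on the stall force.

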